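Pin the sprung arm of a specimen clamp open

ROBOT

A 6-joint arm with a two-finger parallel gripper is mounted at the origin on the work surface. World frame = base frame: x ahead of the robot, y to its left, z up, the work surface at z = 0. Lengths are in mm, angles in rad, forces in N, time in s.
With the tool pointing down it reaches from about 350 to 975 mm from the base axis. Payload 7.1 kg.
Tool frame: the origin (TCP) lies at the very end of the fingers, on their centre line; the grasp point (between the pads) lies 19 mm behind it (ctrl.pinch_z is the distance from the TCP to the grasp point, in mm); z points along the fingers, y is the direction in which the jaws open and shut (so a half turn about z gives the same grasp; the last joint's range is limited). The gripper opens to 88 mm and grips with 3 to 60 N. Pads are 20 mm wide; open, the fingers measure 115 mm over their backs; the gripper's body (75 mm by 178 mm) begins 61 mm behind the grasp point.
Start: joints at [-1.343, 0.423, 1.63, -0, 1.089, -0.019], TCP at [152.708, -606.04, 222.675] pointing down, gripper open.
Joint ranges: [-3, 3], [-0.9, 2.11], [0.09, 2.58], [-1.31, 4.45], [0.11, 2.69], [-2.54, 2.54]. Speed limits (rad/s): [2.39, 2.39, 3.01, 3.14, 3.14, 3.14].

INTERFACE

Orientations are given as a rotation vector (axis times angle).
In Python, from workcell import ctrl gives the robot as it stands.
- The arm moves only by the shell command python3 -m inch 'ROWS' [OPENING]. ROWS is JSON, a list of rows, each an object with "xyz": the shift along the tool's x, y, z in cm, a list of three; "spin": the turn about the tool's z in degrees. A call has 1 to 20 rows; each row is the pose to reach, as a shift and turn from the pose measured when the call began, along the tool's axes at that moment; what a row does not reach only later rows make up. A row lasts 1/10 s, in which the tool goes at most 50 mm and 8.59 degrees, less where a joint would pass 70% of its speed; a pose out of reach is approached as far as the arm can. A call with a gripper value outside its range is refused whole. OPENING is the closure, from 0 (fully open) to 1 (shut), set as the call begins (- or left out, the last holds). The fingers move at their own pace and stop on an object; the grip force is fixed at half the most. Time passes only in rows, so rows that repeat a pose let the fingers close. It gives the time, the measured TCP pose, the force and the opening at its end, in the units of the state.
- ctrl.get_obs(): the state, without advancing time (a new reading comes with each control period).
- ctrl.get_image(name): name is "scene" or "top"; returns the picture (400x640x3 uint8, red, green, blue); there is no depth.
- ctrl.camera_info(name): a dict with "camera_matrix" (3x3 intrinsics, pixels), "R" (3x3) and "t" (3): a world point X has camera coordinates R X + t. Camera axes: x right, y down, z forward; pixel columns grow to the right and rows downward; lengths in mm; the calibration is good to about 2 mm. A picture is of the moment at which its call begins. camera_info takes no time and is no camera call.
- ctrl.close_job(): hands the job in, once; it reports no verdict.
The state is a dict: "t": time; "qpos": joint angles; "qvel": joint speeds; "joint_torque": joint torques, N m; "ee_pos": TCP position; "orientation": TCP orientation; "ft_force": force on the tool from outside, world axes, zero at the start; "moment": the same for the moment, N m; "width": finger opening in mm.
Only numpy, scipy, OpenCV 4.12 (cv2) and the standard library are available. Lean on these libraries where they do the work, as an engineer would, in place of code of your own. Each camera call takes 0.05 s, during which the arm holds its last target. There are 200 camera calls.

TASK

The specimen clamp on the microscopy bench must stay open for loading: swing its sprung arm open and keep it there with the long stop pin from the rack (the one with the tall cylindrical knob). Stand that pin upright and fully down in the hole of the clamp's base plate, with the arm springing back against the pin's shaft, and let go.

Things in the scene. Friction and masses are not known exactly. Their poses are not given: they have to be found in the camera images.
- pin_knob (a point): Centre of the knob of the stop pin, the longest of 3 loose pins in the white rack (others: flat disc head, ball head). 110 mm tall: shaft 14 mm dia x 80 (lowest 8 mm taper to a 10 mm foot), black cylinder knob 24 dia x 30 high. Point: 95 above the foot, z up. Rack 40 high, sockets 34 deep, 65 apart along the point's y at the start; grip across the row (x), where there is finger room. 0.08-0.17 kg.
- pin_hole (a point): Centre of the mouth of the one hole in the clamp's fixed white base plate (200 x 200 x 40 mm), at its top face, z up. Hole 20 mm dia, bevelled 3 mm, 34 mm deep. In this frame the arm's upright pivot is at x +108, y -22 mm. Stop pin fully down: its knob's centre is 61 mm above this point.
- push_face (a point): On the face of the clamp's dark steel arm (bar 18 mm wide, 20 high, 8 above the plate) that is pushed to open it: 110 mm from the pivot, 30 from the free end, half-way up. x: along the arm outwards; y: out of this face; push to -y. Lower the held pin beside this face, foot just above the plate, push straight to above the hole: the arm goes along. Fixed jaw, 30 mm high, is nearer the pivot.
- clamp_arm (a joint): Opening angle of the clamp's arm (rad), which swings level over the plate: 0 closed, where its spring holds it at the start; grows as it opens, clockwise seen from above; limit 1.2. The spring drives it shut, 1 N at the arm face when closed, 3 N when open. Blocked by the stop pin in the hole it rests near 0.83.

How it is judged (in metres and radians):
At the end, for the whole second after the job is handed in: The stop pin stands in the base plate's hole, within 10 mm of fully down, its knob within 30 mm of above the hole and leaning less than 20 degrees, and the arm rests still against it, at least 0.68 rad open (value of joint clamp_arm above 0.68 rad and velocity of joint clamp_arm between -0.1 and 0.1 rad/s and horizontal distance between pin_knob and pin_hole below 0.03 m and z of pin_knob in the frame of pin_hole below 0.071 m and angle between pin_knob's own z axis and vertical below 0.35 rad); the robot touches nothing.
It also fails if it takes over 45 s, if anything falls off the work surface, if the arm or the gripper's body presses on something with over 40 N, if the wrist force passes 120 N, or if a joint passes its speed limit or range.

## Working session

There is one attempt and no reset: what is moved stays moved. The work goes in short steps, Python scripts to look and compute and a shell command to move; the robot and the scene stay as the last step left them, time stands still between calls to the robot, and variables do not carry over. Pictures are saved under pics/ and viewed, about 8 in all and at most 12, crops included, and the job is handed in when it is done.

```bash
mkdir -p pics; ls; python3 - <<'E'
from workcell import ctrl
import cv2
for n in("scene","top"):
    im=ctrl.get_image(n); cv2.imwrite(f"pics/{n}0.png",im[:,:,::-1])
    c=ctrl.camera_info(n); print(n,c)
print(ctrl.get_obs(),ctrl.pinch_z)
E
```

```text
pics
scene {'camera_matrix': array([[363.90633375,   0.        , 321.88557387],
       [  0.        , 363.90633375, 206.30764471],
       [  0.        ,   0.        ,   1.        ]]), 'R': array([[ 0.33292694,  0.94294233,  0.00440643],
       [ 0.69512055, -0.24226498, -0.676842  ],
       [-0.63715545,  0.22840194, -0.73611513]]), 't': array([-159.53496309, -354.31836861, 1105.39603208])}
top {'camera_matrix': array([[494.69687029,   0.        , 324.9959743 ],
       [  0.        , 494.69687029, 203.78048077],
       [  0.        ,   0.        ,   1.        ]]), 'R': array([[ 0.01801306, -0.99978393, -0.01037423],
       [-0.99259854, -0.01663534, -0.12029714],
       [ 0.12009857,  0.01246436, -0.99268372]]), 't': array([-29.52608345, 594.07805222, 886.24361303])}
{'t': 0.1, 'qpos': array([-1.34303860e+00,  4.23798418e-01,  1.63059788e+00, -2.16677813e-05,
        1.08859286e+00, -1.89899882e-02]), 'qvel': array([-0.00102318, -0.00294784, -0.00346767, -0.00017216,  0.00107922,
        0.00077847]), 'joint_torque': array([ 9.93814101e-04, -5.45616138e+01, -2.74323589e+01,  6.45808037e-02,
        1.88131223e-02, -2.35721041e-05]), 'ee_pos': array([ 152.56993855, -605.57830913,  221.96436856]), 'orientation': array([-3.11633539e+00, -3.86452901e-01,  2.58427902e-04]), 'ft_force': array([-0.06108843, -0.10427746,  0.66794347]), 'moment': array([ 0.00413042,  0.01698168, -0.00242885]), 'width': 87.87258346420543} 18.700000000000003
```

View pics/scene0.png

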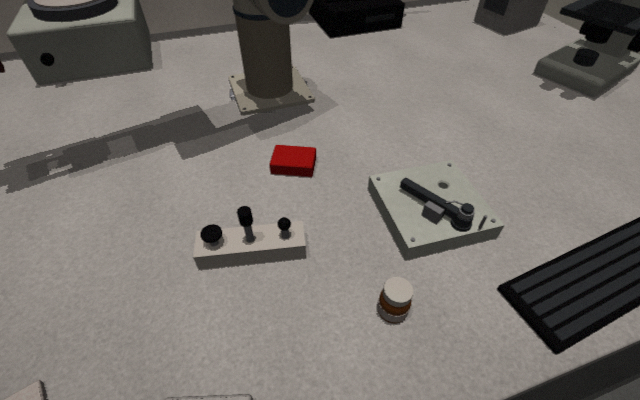

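View pics/top0.png

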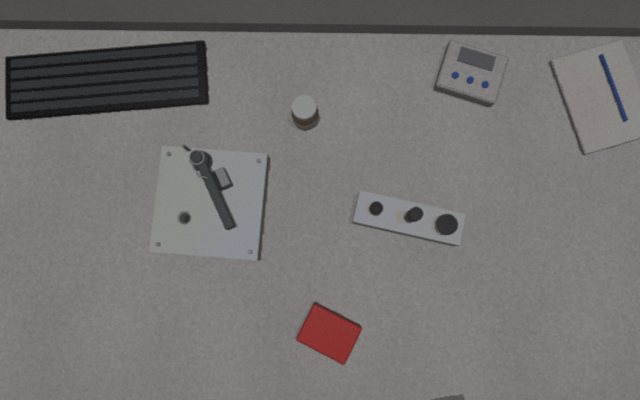

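The top view shows the rack with the cylinder-knob pin in the middle at about (414,214), the hole at (184,217), the pivot at (200,157) and the arm tip at (231,225). The scene view shows the knob at (245,216). Next I'll measure these precisely with masks.

```bash
cat > h.py <<'E'
import numpy as np, cv2
from workcell import ctrl
def ray(n,uv):
    c=ctrl.camera_info(n);R=c["R"];d=R.T@np.linalg.inv(c["camera_matrix"])@[uv[0],uv[1],1.];o=-R.T@c["t"];return o,d
def plane(n,uv,z):
    o,d=ray(n,uv);return o+d*(z-o[2])/d[2]
def tri(u1,u2):
    o1,d1=ray("scene",u1);o2,d2=ray("top",u2)
    s,_,_,_=np.linalg.lstsq(np.c_[d1,-d2],o2-o1,rcond=None)
    a=o1+s[0]*d1;b=o2+s[1]*d2;return (a+b)/2,np.linalg.norm(a-b)
def blobs(im,box,thr,amin=15):
    x0,y0,x1,y1=box;g=cv2.cvtColor(im,cv2.COLOR_BGR2GRAY)[y0:y1,x0:x1]
    n,l,s,c=cv2.connectedComponentsWithStats((g<thr).astype('u1'))
    return [(c[i]+[x0,y0],s[i]+[x0,y0,0,0,0],l==i) for i in range(1,n) if s[i][4]>=amin]
E
python3 - <<'E'
from h import *
np.set_printoptions(precision=1,suppress=True)
T=cv2.imread("pics/top0.png");S=cv2.imread("pics/scene0.png")
for nm,im,b in(("top rack",T,(350,190,470,246)),("scene rack",S,(195,195,310,245)),("top clamp",T,(160,152,262,252)),("scene clamp",S,(385,170,490,235))):
    for thr in(50,75,100):
        print(nm,thr,[(c,s[:5]) for c,s,_ in blobs(im,b,thr)])
# rack/ plate corners
for nm,im,box in(("rack",T,(345,180,475,255)),("plate",T,(140,135,280,270))):
    x0,y0,x1,y1=box;g=cv2.cvtColor(im,cv2.COLOR_BGR2GRAY)[y0:y1,x0:x1]
    m=(g>cv2.threshold(g,0,255,cv2.THRESH_OTSU)[0]).astype('u1')
    print(nm,np.median(g),g.max())
a=cv2.resize(T[140:265,145:275],None,fx=4,fy=4,interpolation=cv2.INTER_CUBIC)[:, :]
b=cv2.resize(S[190:275,190:315],None,fx=2.2,fy=2.2,interpolation=cv2.INTER_CUBIC)
c=cv2.resize(T[185:250,350:470],None,fx=2.3,fy=2.3,interpolation=cv2.INTER_CUBIC)
W=np.zeros((500,800,3),'u1');W[:a.shape[0],:a.shape[1]]=a
W[:b.shape[0],525:525+b.shape[1]]=b[:,:275];W[250:250+c.shape[0],524:800]=c[:,:276]
cv2.imwrite("pics/crop1.png",cv2.convertScaleAbs(W,alpha=1.5))
print("hole40",plane("top",(184,217),40),"pivot",plane("top",(200,157),80))
print("arm tip",plane("top",(231,225),68))
print("knob",tri((245,216),(414.5,214)))
E
```

```text
top rack 50 [(array([375.7, 208. ]), array([370, 203,  12,  11, 102])), (array([418.6, 210.8]), array([414, 208,   8,   9,  18])), (array([410.3, 216.6]), array([407, 211,  12,  10,  48])), (array([451.8, 222.1]), array([447, 215,  10,  16,  51]))]
top rack 75 [(array([375.5, 208.1]), array([369, 202,  14,  13, 134])), (array([413.5, 214.6]), array([404, 207,  19,  15, 202])), (array([446.1, 224.3]), array([436, 214,  22,  21, 349]))]
top rack 100 [(array([375.6, 208.1]), array([369, 201,  14,  15, 154])), (array([413.2, 214.6]), array([404, 207,  19,  16, 223])), (array([445.9, 224.1]), array([435, 214,  23,  21, 393])), (array([403.5, 233.8]), array([352, 221, 105,  25, 204]))]
scene rack 50 [(array([246. , 221.2]), array([237, 206,  17,  36, 348])), (array([284.1, 226.7]), array([278, 218,  12,  20, 177])), (array([211.3, 234.1]), array([201, 225,  21,  20, 329]))]
scene rack 75 [(array([246.1, 222.2]), array([237, 206,  19,  37, 386])), (array([284.3, 227.5]), array([278, 217,  13,  22, 211])), (array([211.9, 234.7]), array([201, 224,  23,  21, 374]))]
scene rack 100 [(array([246
[... 999 characters left out ...]
8,   74,   54, 1445])), (array([442.9, 184.9]), array([439, 183,   9,   5,  36])), (array([390.5, 223.7]), array([385, 207,  16,  28, 187])), (array([481.9, 222.6]), array([479, 217,   7,  13,  36])), (array([481.5, 232.6]), array([468, 229,  22,   6,  68]))]
scene clamp 100 [(array([438.9, 206.4]), array([ 399,  178,   75,   54, 1589])), (array([442.7, 185. ]), array([438, 182,  10,   7,  49])), (array([390.6, 223.4]), array([385, 206,  16,  29, 210])), (array([481.2, 228.8]), array([466, 216,  24,  19, 126]))]
rack 126.0 145
plate 132.0 145
hole40 [564.9 241.8  40. ] pivot [670.1 206.6  80. ]
arm tip [549.5 148.2  68. ]
knob (array([ 571.5, -174.1,  101.1]), np.float64(0.9182797191259916))
```

View pics/crop1.png

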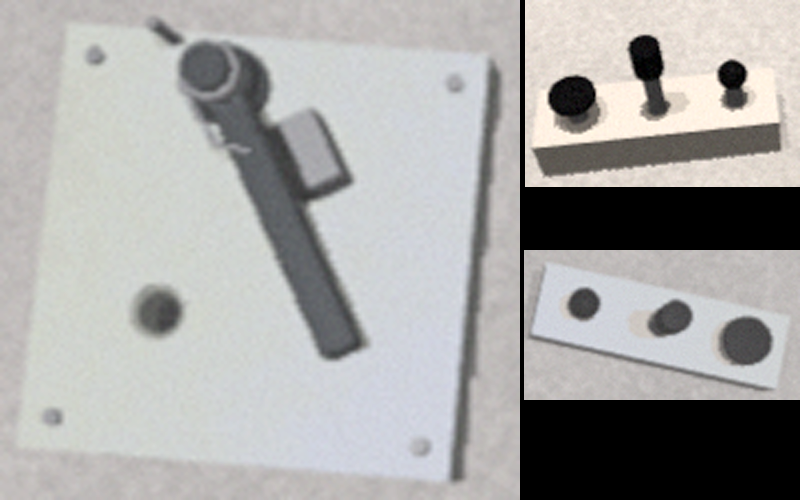

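The crops show three things. The hole is at crop (157,311), which is top px (184,217.7). The arm runs from the pivot at crop (208,68) to a tip with corners (323,357) and (365,343), and the fixed jaw sits right of it near the pivot. The knob's top disc is at top px (416,213.7).

```bash
python3 - <<'E'
from h import *
np.set_printoptions(precision=1,suppress=True)
C=lambda x,y:(145+x/4,140+y/4)
print("knob top disc z116",plane("top",(415.6,213.7),116),"tri",tri((245,216.3),(414.5,214.2)))
a,b=plane("top",(358.3,191.1),40),plane("top",(465.7,214.1),40);d=a-b;print("rack dir deg from +y",np.degrees(np.arctan2(-d[0],d[1])),np.linalg.norm(d))
print("hole tri",tri((442.7,185),(184.3,217.6)));h=plane("top",(184.3,217.6),40);print(h, plane("scene",(442.7,185),40))
print("pivot cap tri",tri((466.9,208.5),(145+205/4,140+67/4)))
P=[plane("top",C(*c),40) for c in((65,22),(490,55),(450,480),(17,445))]
for i in range(4):
    e=P[(i+1)%4]-P[i];print("plate",P[i],np.linalg.norm(e),np.degrees(np.arctan2(e[1],e[0])))
ctr=sum(P)/4;print("plate centre",ctr)
L=[plane("top",C(*c),68) for c in((323,357),(365,343))];tip=sum(L)/2;print("tip",tip,np.linalg.norm(L[0]-L[1]))
print("cap z85/90",[plane("top",C(205,67),z) for z in(70,80,90)])
E
```

```text
knob top disc z116 [ 570.4 -173.9  116. ] tri (array([ 571.3, -174.2,  100.1]), np.float64(0.980616368866218))
rack dir deg from +y -11.289989683425983 202.3153650831129
hole tri (array([564.2, 242.4,  36.2]), np.float64(0.2659105731744141))
[563.8 241.1  40. ] [567.4 239.5  40. ]
pivot cap tri (array([670.2, 213.1,  82.5]), np.float64(1.0380992819058252))
plate [699.6 291.9  40. ] 201.79037889345813 -93.6175335392304
plate [686.9  90.6  40. ] 199.11447137457753 176.5481271500321
plate [488.2 102.5  40. ] 200.41559573117223 86.44853055459933
plate [500.6 302.6  40. ] 199.35426877445101 -3.0569030348862096
plate centre [593.8 196.9  40. ]
tip [545. 148.  68.] 19.721888192026732
cap z85/90 [array([672.6, 216.2,  70. ]), array([670.5, 213.4,  80. ]), array([668.3, 210.6,  90. ])]
```

Checks:

| Quantity | Measured | Expected |
|---|---|---|
| Knob z | 100–101 mm | 101 mm |
| Plate sides | 199–202 mm | 200 mm |
| Pivot from the hole offset | (671,213) | Cap triangulates at (670,213) |
| Arm length | 141 mm | 140 mm |

All agree, so I'll move above the pin.

```bash
cat >> h.py <<'E'
from scipy.spatial.transform import Rotation as Ro
def go(x,y,z,yaw):  # prints shift (cm), spin (deg) to TCP target, tool-y at yaw deg
    o=ctrl.get_obs();M=Ro.from_rotvec(o["orientation"]).as_matrix()
    cur=np.degrees(np.arctan2(M[1,1],M[0,1]));s=-((yaw-cur+180)%360-180)
    print("t",o["t"],"pos",o["ee_pos"].round(1),"yaw",cur.round(1),"F",o["ft_force"].round(1),"w",round(o["width"],1),"q6",o["qpos"][5].round(2))
    print("xyz cm",(M.T@(np.array([x,y,z])-o["ee_pos"])/10).round(2),"spin",round(s,1))
E
python3 -m inch '[{"xyz":[51.1,-31.7,0],"spin":-64.6},{"xyz":[51.1,-31.7,0],"spin":-64.6},{"xyz":[51.1,-31.7,0],"spin":-64.6},{"xyz":[51.1,-31.7,0],"spin":-64.6},{"xyz":[51.1,-31.7,0],"spin":-64.6},{"xyz":[51.1,-31.7,0],"spin":-64.6},{"xyz":[51.1,-31.7,0],"spin":-64.6},{"xyz":[51.1,-31.7,0],"spin":-64.6},{"xyz":[51.1,-31.7,0],"spin":-64.6},{"xyz":[51.1,-31.7,0],"spin":-64.6},{"xyz":[51.1,-31.7,0],"spin":-64.6},{"xyz":[51.1,-31.7,0],"spin":-64.6},{"xyz":[51.1,-31.7,0],"spin":-64.6},{"xyz":[51.1,-31.7,0],"spin":-64.6},{"xyz":[51.1,-31.7,0],"spin":-64.6},{"xyz":[51.1,-31.7,0],"spin":-64.6},{"xyz":[51.1,-31.7,0],"spin":-64.6}]' 0
python3 -c "
from h import *
go(571,-174,84,-11.3)"
```

```text
t: 1.8
ee_pos: [569.9, -174.5, 222.5]
orientation: [-2.43, -1.99, -0.001]
ft_force: [-0.7, 0.2, 0.2]
width: 87.9
t 1.8 pos [ 569.9 -174.5  222.5] yaw -11.4 F [-0.7  0.2  0.2] w 87.9 q6 -0.12
xyz cm [ 0.05  0.11 13.85] spin -0.1
```

```bash
python3 -m inch '[{"xyz":[0.05,0.1,4]},{"xyz":[0.05,0.1,7]},{"xyz":[0.05,0.1,9.5]},{"xyz":[0.05,0.1,12]},{"xyz":[0.05,0.1,13]},{"xyz":[0.05,0.1,13.8]},{"xyz":[0.05,0.1,13.8]},{"xyz":[0.05,0.1,13.8]}]' 0
python3 -m inch '[{"xyz":[0,0,0]},{"xyz":[0,0,0]},{"xyz":[0,0,0]},{"xyz":[0,0,0]},{"xyz":[0,0,0]},{"xyz":[0,0,0]},{"xyz":[0,0,0]},{"xyz":[0,0,0]},{"xyz":[0,0,0]},{"xyz":[0,0,0]}]' 1
python3 -c "
from h import *
go(571,-174,190,-11.3)"
```

```text
t 1.8 pos [ 569.9 -174.5  222.5] yaw -11.4 F [-0.7  0.2  0.2] w 87.9 q6 -0.12
xyz cm [0.07 0.1  3.25] spin -0.1$[0]: bad value
$[0]: bad value
```

```bash
python3 -m inch '[{"xyz":[0.05,0.1,4],"spin":0},{"xyz":[0.05,0.1,7],"spin":0},{"xyz":[0.05,0.1,9.5],"spin":0},{"xyz":[0.05,0.1,12],"spin":0},{"xyz":[0.05,0.1,13],"spin":0},{"xyz":[0.05,0.1,13.8],"spin":0},{"xyz":[0.05,0.1,13.8],"spin":0},{"xyz":[0.05,0.1,13.8],"spin":0}]' 0
python3 -m inch '[{"xyz":[0,0,0],"spin":0},{"xyz":[0,0,0],"spin":0},{"xyz":[0,0,0],"spin":0},{"xyz":[0,0,0],"spin":0},{"xyz":[0,0,0],"spin":0},{"xyz":[0,0,0],"spin":0},{"xyz":[0,0,0],"spin":0},{"xyz":[0,0,0],"spin":0},{"xyz":[0,0,0],"spin":0},{"xyz":[0,0,0],"spin":0}]' 1
python3 -c "
from h import *
go(571,-174,190,-11.3)"
```

```text
t: 2.6
ee_pos: [571.5, -174.4, 85.4]
orientation: [-2.431, -1.99, -0.002]
ft_force: [0.1, 0.6, 0.2]
width: 87.9
t: 3.6
ee_pos: [571.5, -174.4, 85.4]
orientation: [-2.431, -1.99, -0.002]
ft_force: [-0.3, -1.2, -1.2]
width: 23.1
t 3.6 pos [ 571.5 -174.4   85.4] yaw -11.4 F [-0.3 -1.2 -1.2] w 23.1 q6 -0.12
xyz cm [  0.04  -0.05 -10.46] spin -0.1
```

The fingers closed to 23.1 mm on the 24 mm knob. Lifting now.

```bash
python3 -m inch '[{"xyz":[0,0,-0.7],"spin":0},{"xyz":[0,0,-1.5],"spin":0},{"xyz":[0,0,-3],"spin":0},{"xyz":[0,0,-4.5],"spin":0},{"xyz":[0,0,-6],"spin":0},{"xyz":[0,0,-7.5],"spin":0},{"xyz":[0,0,-9],"spin":0},{"xyz":[0,0,-10.5],"spin":0},{"xyz":[0,0,-10.5],"spin":0},{"xyz":[0,0,-10.5],"spin":0}]'
python3 - <<'E'
from h import *
go(584.8,139.4,190,-79)
im=[cv2.resize(ctrl.get_image(n)[r:r+120,c:c+140,::-1],None,fx=2.8,fy=2.8) for n,r,c in(("scene",150,180),("top",150,350))]
cv2.imwrite("pics/lift.png",np.hstack(im))
E
```

```text
t: 4.6
ee_pos: [571.4, -174.5, 190.7]
orientation: [2.431, 1.99, 0.002]
ft_force: [0.5, 0.1, -0.9]
width: 23.4
t 4.6 pos [ 571.4 -174.5  190.7] yaw -11.4 F [ 0.5  0.1 -0.9] w 23.4 q6 -0.12
xyz cm [31.04 -4.89  0.09] spin 67.6
```

View pics/lift.png

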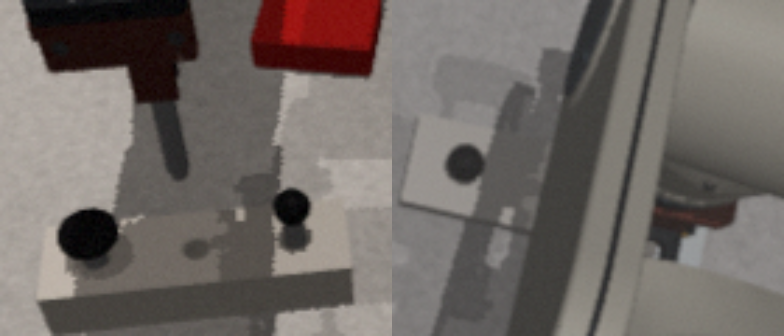

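The scene crop shows the pin held, with its foot at crop (178,177), which is scene px (243.6,213). The socket is empty. I'll compare the foot with the projected upright pin.

```bash
python3 - <<'E'
from h import *
c=ctrl.camera_info("scene")
for z in(111.3,150,176,191):
    p=c["camera_matrix"]@(c["R"]@[571.4,-174.5,z]+c["t"]);q=p[:2]/p[2];print(z,q.round(1),((q-[180,150])*2.8).round(0))
E
```

```text
111.3 [243.6 212.1] [178. 174.]
150 [239.9 196.2] [168. 129.]
176 [237.2 184.7] [160.  97.]
191 [235.6 177.7] [156.  77.]
```

The pin is upright and not slipped. Moving to above the start point beside the arm.

```bash
python3 -m inch '[{"xyz":[2,-0.3,0],"spin":5},{"xyz":[5,-0.8,0],"spin":11},{"xyz":[8,-1.3,0],"spin":17},{"xyz":[11,-1.7,0],"spin":23},{"xyz":[14,-2.2,0],"spin":29},{"xyz":[17,-2.7,0],"spin":35},{"xyz":[20,-3.1,0],"spin":41},{"xyz":[23,-3.6,0],"spin":47},{"xyz":[26,-4.1,0],"spin":53},{"xyz":[28.5,-4.5,0],"spin":59},{"xyz":[30,-4.7,0],"spin":65},{"xyz":[31,-4.9,0],"spin":67.6},{"xyz":[31,-4.9,0],"spin":67.6},{"xyz":[31,-4.9,0],"spin":67.6}]'
python3 - <<'E'
from h import *
go(584.8,139.4,123.5,-79)
E
```

```text
t: 6.1
ee_pos: [583.5, 139.1, 189.2]
orientation: [-3.126, -0.304, 0.003]
ft_force: [0.4, -0.3, -0.8]
width: 23.6
t 6.1 pos [583.5 139.1 189.2] yaw -78.9 F [ 0.4 -0.3 -0.8] w 23.6 q6 1.59
xyz cm [0.14 0.   6.57] spin 0.1
```

```bash
python3 -m inch '[{"xyz":[0.1,0,1.5],"spin":0},{"xyz":[0.15,0,3],"spin":0},{"xyz":[0.15,0,4.5],"spin":0},{"xyz":[0.15,0,5.5],"spin":0},{"xyz":[0.15,0,6.2],"spin":0},{"xyz":[0.15,0,6.5],"spin":0},{"xyz":[0.15,0,6.5],"spin":0},{"xyz":[0.15,0,6.5],"spin":0}]'
python3 - <<'E'
from h import *
go(565,241,123.5,-79)
im=[cv2.resize(ctrl.get_image(n)[r:r+130,c:c+140,::-1],None,fx=2.8,fy=2.8) for n,r,c in(("scene",130,360),("top",140,150))]
cv2.imwrite("pics/low.png",np.hstack(im))
E
```

```text
t: 6.9
ee_pos: [585.2, 139.5, 124.6]
orientation: [-3.126, -0.304, 0.002]
ft_force: [-0.1, 0.6, -1.2]
width: 23.5
t 6.9 pos [585.2 139.5 124.6] yaw -78.9 F [-0.1  0.6 -1.2] w 23.5 q6 1.59
xyz cm [ -0.03 -10.35   0.13] spin 0.1
```

View pics/low.png

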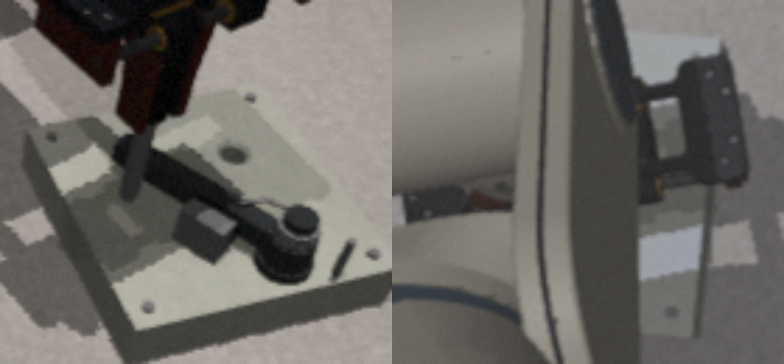

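The scene crop shows the pin's foot at (133,195), in front of the push face near the arm's free end and clear of the jaw. Pushing towards the hole, visible at crop (234,155).

```bash
python3 -m inch '[{"xyz":[0,-0.5,0],"spin":0},{"xyz":[0,-1.1,0],"spin":0},{"xyz":[0,-1.7,0],"spin":0},{"xyz":[0,-2.3,0],"spin":0},{"xyz":[0,-3,0],"spin":0},{"xyz":[0,-3.7,0],"spin":0},{"xyz":[0,-4.4,0],"spin":0},{"xyz":[0,-5.1,0],"spin":0},{"xyz":[0,-5.8,0],"spin":0},{"xyz":[0,-6.5,0],"spin":0},{"xyz":[0,-7.2,0],"spin":0},{"xyz":[0,-7.9,0],"spin":0},{"xyz":[0,-8.6,0],"spin":0},{"xyz":[0,-9.2,0],"spin":0},{"xyz":[0,-9.8,0],"spin":0},{"xyz":[0,-10.2,0],"spin":0},{"xyz":[0,-10.4,0],"spin":0},{"xyz":[0,-10.4,0],"spin":0},{"xyz":[0,-10.4,0],"spin":0},{"xyz":[0,-10.4,0],"spin":0}]'
python3 - <<'E'
from h import *
go(565,241,86,-79)
im=cv2.resize(ctrl.get_image("scene")[110:250,360:500,::-1],None,fx=4,fy=4)
cv2.imwrite("pics/push.png",im)
c=ctrl.camera_info("scene");o=ctrl.get_obs()["ee_pos"]
for z in(45,80):
    p=c["camera_matrix"]@(c["R"]@[o[0],o[1],z]+c["t"]);q=p[:2]/p[2];print(z,((q-[360,110])*4).round(0))
E
```

```text
t: 9.0
ee_pos: [564.9, 241.4, 124.9]
orientation: [-3.126, -0.304, 0.002]
ft_force: [-0.7, -4.0, -0.9]
width: 23.3
t 9.0 pos [564.9 241.4 124.9] yaw -78.9 F [-0.7 -4.  -0.9] w 23.3 q6 1.76
xyz cm [0.   0.04 3.89] spin 0.1
45 [334. 289.]
80 [351. 240.]
```

View pics/push.png

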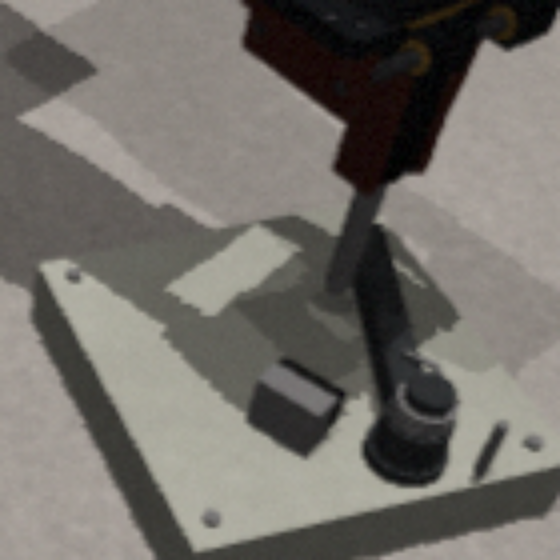

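The arm went along with the pin. The foot is at crop (338,290) against (334,289) predicted, over the hole. Lowering in two stages, watching the force.

```bash
python3 -m inch '[{"xyz":[0,0,0.3],"spin":0},{"xyz":[0,0,0.6],"spin":0},{"xyz":[0,0,0.9],"spin":0},{"xyz":[0,0,1.2],"spin":0},{"xyz":[0,0,1.5],"spin":0},{"xyz":[0,0,1.5],"spin":0}]'
python3 - <<'E'
from h import *
go(565,241,86,-79)
E
```

```text
t: 9.65
ee_pos: [564.7, 241.2, 109.2]
orientation: [-3.126, -0.304, 0.003]
ft_force: [-0.3, -2.2, -3.4]
width: 23.3
t 9.65 pos [564.7 241.2 109.2] yaw -78.9 F [-0.3 -2.2 -3.4] w 23.3 q6 1.76
xyz cm [0.03 0.03 2.32] spin 0.1
```

The foot is 10 mm into the hole with no upward force, so I'll continue down.

```bash
python3 -m inch '[{"xyz":[0,0,0.4],"spin":0},{"xyz":[0,0,0.8],"spin":0},{"xyz":[0,0,1.2],"spin":0},{"xyz":[0,0,1.6],"spin":0},{"xyz":[0,0,2.0],"spin":0},{"xyz":[0,0,2.2],"spin":0},{"xyz":[0,0,2.3],"spin":0},{"xyz":[0,0,2.3],"spin":0}]'
python3 - <<'E'
from h import *
go(565,241,86,-79)
E
```

```text
t: 10.45
ee_pos: [564.5, 241.1, 85.9]
orientation: [-3.126, -0.304, 0.004]
ft_force: [-1.4, -2.7, -1.9]
width: 23.0
t 10.45 pos [564.5 241.1  85.9] yaw -78.9 F [-1.4 -2.7 -1.9] w 23.0 q6 1.76
xyz cm [ 0.05  0.02 -0.01] spin 0.1
```

```bash
python3 -m inch '[{"xyz":[0,0,0],"spin":0},{"xyz":[0,0,0],"spin":0},{"xyz":[0,0,0],"spin":0},{"xyz":[0,0,0],"spin":0},{"xyz":[0,0,0],"spin":0},{"xyz":[0,0,0],"spin":0},{"xyz":[0,0,0],"spin":0},{"xyz":[0,0,0],"spin":0}]' 0
python3 -m inch '[{"xyz":[0,0,-1],"spin":0},{"xyz":[0,0,-2],"spin":0},{"xyz":[0,0,-4],"spin":0},{"xyz":[0,0,-7],"spin":0},{"xyz":[0,0,-10],"spin":0},{"xyz":[0,0,-13],"spin":0},{"xyz":[0,0,-15],"spin":0},{"xyz":[0,0,-15],"spin":0}]'
python3 - <<'E'
from h import *
go(520,-100,235,-79)
E
```

```text
t: 11.25
ee_pos: [564.5, 241.2, 85.9]
orientation: [-3.126, -0.304, 0.004]
ft_force: [-0.8, 0.0, -0.1]
width: 83.6
t: 12.05
ee_pos: [566.8, 241.9, 240.3]
orientation: [-3.124, -0.304, -0.007]
ft_force: [-0.2, -0.8, -0.4]
width: 87.9
t 12.05 pos [566.8 241.9 240.3] yaw -78.9 F [-0.2 -0.8 -0.4] w 87.9 q6 1.76
xyz cm [-11.18  32.65   0.4 ] spin 0.1
```

Moving aside for a clear view of both cameras.

```bash
python3 -m inch '[{"xyz":[-1,3,0],"spin":0},{"xyz":[-2,7,0],"spin":0},{"xyz":[-4,11,0],"spin":0},{"xyz":[-5,15,0],"spin":0},{"xyz":[-7,19,0],"spin":0},{"xyz":[-8,23,0],"spin":0},{"xyz":[-9,27,0],"spin":0},{"xyz":[-10,30,0],"spin":0},{"xyz":[-11,32,0],"spin":0},{"xyz":[-11,32.5,0],"spin":0},{"xyz":[-11,32.5,0],"spin":0}]'
python3 - <<'E'
from h import *
S,T=[ctrl.get_image(n)[:,:,::-1].copy() for n in("scene","top")]
cv2.imwrite("pics/Sf.png",S);cv2.imwrite("pics/Tf.png",T)
cv2.imwrite("pics/fin.png",np.hstack([cv2.resize(S[140:265,370:500],None,fx=3,fy=3),cv2.resize(T[140:265,145:275],None,fx=3,fy=3)]))
E
```

```text
t: 13.15
ee_pos: [521.3, -98.5, 238.5]
orientation: [-3.124, -0.301, -0.006]
ft_force: [0.3, -0.5, 0.2]
width: 87.7
```

View pics/fin.png

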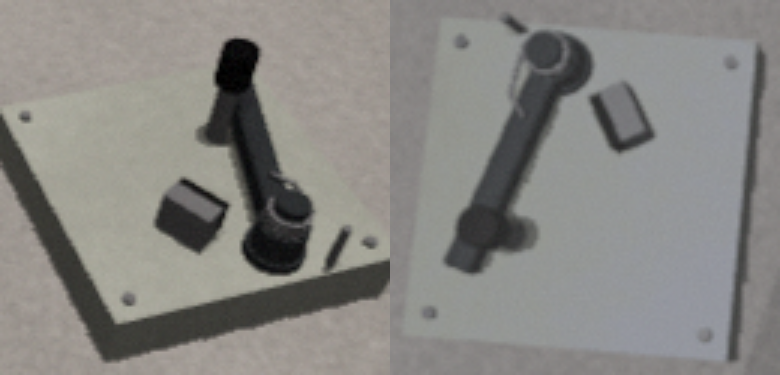

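The final crops show the pin standing in the hole, with its knob at scene (449,162) and top (176,215). The arm is open against the shaft, its tip at top (169,229).

```bash
python3 - <<'E'
from h import *
np.set_printoptions(precision=1,suppress=True)
k,e=tri((370+237/3,140+66/3),(145+93/3,140+226/3));print("knob",k,e,"z116",plane("top",(175.7,215.3),116))
t=plane("top",(168.8,229.3),68);p=np.array([670.7,212.9])
a=lambda q:np.arctan2(q[1]-p[1],q[0]-p[0])
print("tip",t,"open",(a([545,148])-a(t))%(2*np.pi))
print(ctrl.get_obs()["t"]);ctrl.close_job()
E
```

```text
knob [562.7 238.8  99.7] 1.739635892143572 z116 [560.8 233.3 116. ]
tip [539.8 259.6  68. ] open 0.8190262086906603
13.25
the job is handed in; nothing more can be done
```

The stop pin is standing in the base plate's hole with the arm open against its shaft, and I handed the job in at 13.25 s. I lifted the pin from the rack by its knob and lowered it beside the push face. I then pushed the arm open to above the hole, inserted the pin, let go and moved clear.

**Last checks:**
- **Knob height:** about 60 mm above the hole mouth (61 is fully down, 71 is the limit).
- **Knob position:** about 3 mm from the hole axis by two views. The top disc alone read about 9 mm off, which suggests a slight lean towards the spring side. I estimate that lean at well under the 20° limit but did not measure it precisely.
- **Arm opening:** about 0.82 rad (0.83 expected, 0.68 needed). I did not measure its velocity; the judgement that it rests still is from one final picture from each camera.
- **Robot:** 300 mm or more away from the clamp, with the wrist force near zero. Forces read at the end of each move never exceeded about 4 N.

One move call was refused because I had left out the spin values. Nothing moved, and I repeated it correctly.

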